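# Hardness spot check of a plaster tooth model on a tilting table

### The arm

A 6-joint arm with a two-finger parallel gripper is mounted at the origin on the work surface. World frame = base frame: x ahead of the robot, y to its left, z up, the work surface at z = 0. Lengths are in m, angles in degrees, forces in N, time in s.
With the tool pointing down it reaches from about 0.4 to 0.825 m from the base axis. Payload 7 kg.
Tool frame: the origin (TCP) lies between the finger pads; the fingertips stand 22 mm ahead of it and the grasp point (between the pads) lies 3 mm ahead of it; z points along the fingers, y is the line along which they close (so a half turn about z gives the same grasp; the last joint's range is limited). The gripper opens to 88 mm and grips with 3 to 60 N. Pads are 19 mm wide; open, the fingers measure 130 mm over their backs; the gripper's body (78 mm by 193 mm) begins 47 mm behind the grasp point.
Start: joints at [83.371, 20.546, 0.682, 0, -70.136, -16.507], TCP at [0.265, 0.621, 0.227] pointing down, gripper open.
Joint ranges: [-176.03, 176.03], [-82.01, 121.73], [-58.28, 71.71], [-173.87, 95.51], [-174.79, -0.11], [-173.66, 173.66]. Speed limits (degrees/s): [136.94, 136.94, 172.46, 180, 180, 180].

### API

Orientations are given as [roll, pitch, yaw] about the fixed x, y, z axes, in that order (R = Rz(yaw) Ry(pitch) Rx(roll)).
In Python, from plant import ctrl gives the robot as it stands.
- The arm moves only by the tool apply_moves, never from a script. Its argument "targets" is a list of rows, each an object with "travel": the shift along the tool's x, y, z in mm, a list of three; "roll": the turn about the tool's z in degrees; "jaw": the finger opening in mm, from 0 to 87.6. In form: [{"travel": [tx, ty, tz], "roll": roll, "jaw": jaw}, ...]. A call has 1 to 10 rows; each row shifts and turns the commanded pose from where the row before left it, along the tool's axes as they then stand; what a row does not reach is not made up. A row lasts 1/10 s, in which the tool goes at most 50 mm and 8.59 degrees, less where a joint would pass 70% of its speed; a pose out of reach is approached as far as the arm can. A call with a gripper value outside its range is refused whole. The fingers move at their own pace and stop on an object; the grip force is fixed at half the most. Time passes only in rows, so rows that do not move let the fingers close. It gives the time, the measured TCP pose, the force, the opening and the grip force at its end, in the units of the state.
- ctrl.get_obs(): the state, without advancing time (a new reading comes with each control period).
- ctrl.snapshot(name): name is "side" or "top"; returns the picture (420x560x3 uint8, red, green, blue); there is no depth.
- ctrl.calibration(name): a dict with "K" (3x3 intrinsics, pixels), "dist_coeffs" ([k1, k2, p1, p2, k3] as OpenCV has them; the pictures are not rectified), "extrinsics" (4x4, takes a point from camera to world coordinates). Camera axes: x right, y down, z forward; pixel columns grow to the right and rows downward; lengths in m; the calibration is good to about 2 mm. A picture is of the moment at which its call begins. calibration takes no time and is no camera call.
- ctrl.close_job(): hands the job in; it is judged then, once.
The state is a dict: "clock": time; "joint_pos": joint angles; "qvel": joint speeds; "tau": joint torques, N m; "tool_pos": TCP position; "orientation": TCP orientation; "force": force on the tool from outside, world axes, zero at the start; "moment": the same for the moment, N m; "opening": finger opening in m; "gripper_force": force on a finger pad.
Only numpy, scipy, OpenCV 4.12 (cv2) and the standard library are available. Lean on these libraries where they do the work, as an engineer would, in place of code of your own. Each camera call takes 0.05 s, during which the arm holds its last target. There are 200 camera calls.

### The job

Set the plaster tooth model flat on the tilted table, centred, with its straight heel edge against the lip, and let go of it; then draw the spring probe out of its holder and press its tip gently on the middle of the ring pencilled on the model, holding the probe square to the model's top face with the plunger pushed about half-way in. The job ends while you are holding it there: do not lift off, let go or put the probe down. Leave the table at the tilt it is set to, and leave the jar, the grey rest and the rubber disc where they are.

Things in the scene. Friction and masses are not known exactly. Their poses are not given: they have to be found in the camera images.
- model: Loose white plaster dental model, 140 g, flat on the bench. Base 60 (x) by 46 (y) by 24 mm high; origin: centre of underside, z up. Straight heel edge at x = -30 mm; front end narrows to 32 mm wide beyond x = 14. Grip the flat sides y = +-23 mm (x -30 to 14). A U of teeth 8 mm high stands round the edge of the top, open to the heel, the middle 26 mm free.
- heel (a point): Middle of the lower heel edge of the model, at (-30, 0, 0) mm in the model's frame; axes as the model's.
- spot (a point): Centre of the pencilled ring (12 mm across) on the model's flat top face, at (-12, 0, 24) mm in the model's frame; z is the normal of that face, out of the plaster.
- seat (a point): On the tilting table's aluminium plate (84 mm up the slope, 58 wide, 8 thick): middle of the inner corner of plate and lip. x up the slope, y along the lip, z out of the plate. Lip on the low edge (robot side), 10 mm above the plate, 5 thick. A well seated model has heel here, axes parallel. Plate centre at x = 42 mm; pivot 10 mm below it, 55 mm above the bench, on a fixed 76 mm round foot.
- tilt (a joint): Tilt of the table's plate in rad: 0 level, positive with the lip side low. Set at 0.2 to 0.38 and stiff: it takes about 3 N m to turn, so it stays under light loads.
- probe: Loose spring probe, 120 g, upright in its holder. Origin on its axis under the flange, z along the axis away from the tip. Flange 28 mm diameter, z 0 to 5 mm; above it a square grip 22 by 22 mm, sides along x and y, z 5 to 51 mm; below it a barrel of 14 mm diameter to z = -40 mm, then a 5 mm plunger, its round tip at z = -58 mm when out.
- tip (a point): End of the probe's plunger, at (0, 0, -58 mm + plunger value) in the probe's frame.
- plunger (a joint): How far the plunger is pushed into the barrel, in m: 0 out, 0.010 fully in. Spring: 0.9 N to start moving, 2.4 N at half-way (0.005), 3.9 N at the stop, beyond which it is rigid.
- holder: Fixed pale wooden block 56 by 56 by 66 mm high, origin at the centre of its underside, with an upright through hole of 18 mm in which the probe hangs by its flange (probe origin 66 mm up). Draw the probe straight up by at least 60 mm to clear it.
- jar: Bystander: amber glass jar, 56 mm diameter, 70 mm high, origin under its centre.
- rest: Bystander: grey handpiece rest, 100 by 45 by 40 mm high, origin under its centre.
- disc: Bystander: flat black rubber disc, 48 mm diameter, 8 mm thick, origin under its centre.
There are look-alikes about, which are no part of the job. What is shaped like the part that bears seat but blue is not meant.

How it is judged (in metres and radians):
On the way, in this order (a step that is already met when the one before it is completed fails the run):
1. the model rests on the tilted plate, heel against the lip, let go (x of heel in the frame of seat between -0.003 and 0.006 m and y of heel in the frame of seat between -0.012 and 0.012 m and z of heel in the frame of seat between -0.003 and 0.004 m and angle between the z axis of model and the z axis of seat, either way round below 0.07 rad and angle between the x axis of model and the x axis of seat, either way round below 0.17 rad and contact force between the fingers and model below 0.1 N and contact force between model and stand above 0.3 N and linear speed of model below 0.01 m/s), for 0.3 s.
2. the probe is drawn clear of its holder (z of tip in the frame of holder above 0.067 m and contact force between the fingers and probe above 0.5 N), for 0.1 s.
At the end, for the whole second after the job is handed in: Model untouched by fingers, flat on the plate, heel within 6 mm of the lip, 12 mm of centre, 10 deg of straight. Probe held still in the fingers, clear of table and holder, tip within 6 mm of the ring centre, within 8 deg of square, plunger 2 to 8 mm in, 0.8 to 6 N on the model (x of heel in the frame of seat between -0.003 and 0.006 m and y of heel in the frame of seat between -0.012 and 0.012 m and z of heel in the frame of seat between -0.003 and 0.004 m and angle between the z axis of model and the z axis of seat, either way round below 0.07 rad and angle between the x axis of model and the x axis of seat, either way round below 0.17 rad and contact force between the fingers and model below 0.1 N and distance between tip and spot below 0.006 m and angle between the z axis of probe and the z axis of spot, either way round below 0.14 rad and value of joint plunger between 0.002 and 0.008 m and contact force between probe and model between 0.8 and 6 N and contact force between the fingers and probe above 0.5 N and contact force between probe and stand below 0.1 N and contact force between probe and holder below 0.1 N and linear speed of each of probe, model below 0.01 m/s); the arm keeps its last pose, push and grip.
It fails at once if the probe is jabbed into the model with more than 15 N (contact force between probe and model above 15 N).
It fails at once if the table's tilt is changed (lip corner moved more than 5 mm) (distance of seat from where it was at the start of the episode above 0.005 m).
It fails at once if the jar is pushed more than 30 mm (distance of jar from where it was at the start of the episode above 0.03 m).
It fails at once if the rest is pushed more than 30 mm (distance of rest from where it was at the start of the episode above 0.03 m).
It fails at once if the disc is pushed more than 30 mm (distance of disc from where it was at the start of the episode above 0.03 m).
It also fails if it takes over 58 s, if anything falls off the work surface, if the arm or the gripper's body presses on something with over 40 N, if the wrist force passes 120 N, or if a joint passes its speed limit or range.

## Working session

There is one attempt and no reset: what is moved stays moved. The work goes in short steps, Python scripts to look and compute and a tool call to move; the robot and the scene stay as the last step left them, time stands still between calls to the robot, and variables do not carry over. Pictures are saved under pics/ and viewed, at most 10 in all, crops included, and the job is handed in when it is done.

Besides the shell and the picture viewer there is one more tool, called after "Emit:" as a command line: name --argument value ..., lists and objects as JSON in quotes. apply_moves: Moves the arm, as the interface text tells. Its arguments: {"type":"object","properties":{"targets":{"type":"array","items":{"type":"object","properties":{"travel":{"type":"array","items":{"type":"number"}},"roll":{"type":"number"},"jaw":{"type":"number"}}}}},"required":["targets"]}

```bash
mkdir -p pics; ls; python3 - <<'E'
from plant import ctrl
import cv2
print(ctrl.get_obs())
for n in("side","top"):
    c=ctrl.calibration(n);print(n,c)
    cv2.imwrite(f"pics/{n}0.png",ctrl.snapshot(n)[:,:,::-1])
E
```

```text
pics
{'clock': 0.0, 'joint_pos': array([ 8.33713323e+01,  2.05912294e+01,  6.33698708e-01, -2.07480557e-02,
       -7.01375387e+01, -1.65063379e+01]), 'qvel': array([-0.12546763,  0.0668204 , -0.07750278,  0.0430242 , -0.02130388,
        0.00096998]), 'tau': array([-2.69040044e-05, -5.82719100e+01,  2.93063825e+01,  6.99740812e+00,
        6.98815507e-03, -1.63716059e-04]), 'tool_pos': array([0.26504023, 0.62024187, 0.22602248]), 'orientation': array([ 1.79903306e+02, -8.31323875e-03, -2.31420643e+01]), 'force': array([ 0.64889459, -0.98737266, -1.00943656]), 'moment': array([-0.0024128 , -0.02781364,  0.0712554 ]), 'gripper_force': 0.0, 'opening': 0.08750210347688042}
side {'K': array([[491.5708026 ,   0.        , 274.41867307],
       [  0.        , 491.5708026 , 210.58030657],
       [  0.        ,   0.        ,   1.        ]]), 'dist_coeffs': array([-0.05814493,  0.        ,  0.        ,  0.        ,  0.        ]), 'extrinsics': array([[-0.81996012, -0.4436075 ,  0.36177035,  0.28144476],
       [-0.57240215,  0.6303411 , -0.52442911,  0.45052342],
       [ 0.00460197, -0.63708908, -0.77077645,  0.80610427],
       [ 0.        ,  0.        ,  0.        ,  1.        ]])}
top {'K': array([[509.39197292,   0.        , 280.29745979],
       [  0.        , 509.39197292, 207.2909649 ],
       [  0.        ,   0.        ,   1.        ]]), 'dist_coeffs': array([-0.02875665,  0.        ,  0.        ,  0.        ,  0.        ]), 'extrinsics': array([[-0.02633028, -0.98808418,  0.15164553,  0.45360467],
       [-0.99957565,  0.02791422,  0.00832531, -0.05865907],
       [-0.01245918, -0.15136197, -0.98839988,  1.30101433],
       [ 0.        ,  0.        ,  0.        ,  1.        ]])}
```

View pics/top0.png

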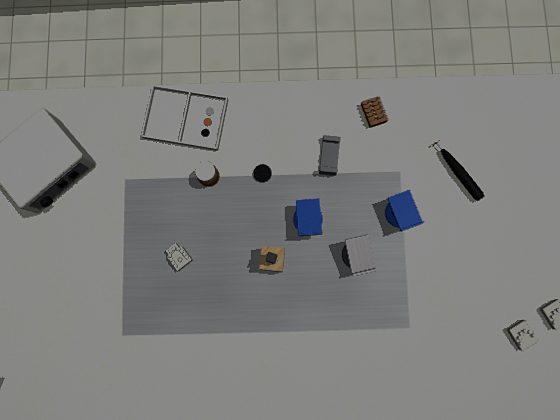

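View pics/side0.png

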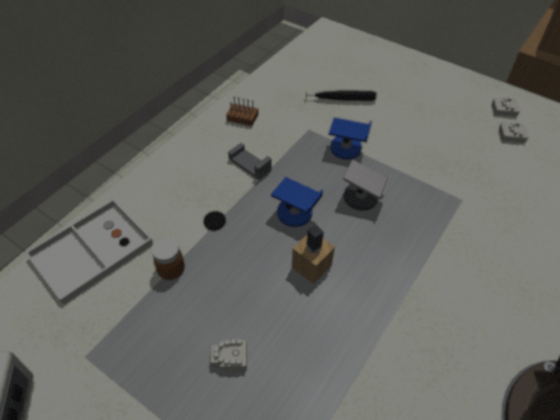

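The top view shows the model at (178,256), the holder and probe at (271,258) and the aluminium table at (358,255). Two blue look-alike tables stand nearby. In the side view the model is at (229,354), the probe at (315,238) and the table at (365,183). Next I'll enlarge these.

```bash
python3 - <<'E'
import cv2,numpy as np
t=cv2.imread("pics/top0.png");s=cv2.imread("pics/side0.png")
def c(im,u,v,w=44,h=50,k=6):
    a=im[v:v+h,u:u+w];a=np.clip(a.astype(float)*1.5,0,255).astype(np.uint8)
    a=cv2.resize(a,None,fx=k,fy=k,interpolation=cv2.INTER_CUBIC)
    for i in range(0,w,10):cv2.line(a,(i*k,0),(i*k,6),(0,0,255),1)
    for i in range(0,h,10):cv2.line(a,(0,i*k),(6,i*k),(0,0,255),1)
    return a
r1=np.hstack([c(t,156,232),c(t,250,235),c(t,337,230)])
r2=np.hstack([c(s,207,328),c(s,292,224,44,60)[:300],c(s,344,160)])
cv2.imwrite("pics/m1.png",np.vstack([r1,r2]))
E
```

```text
(no output)
```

View pics/m1.png

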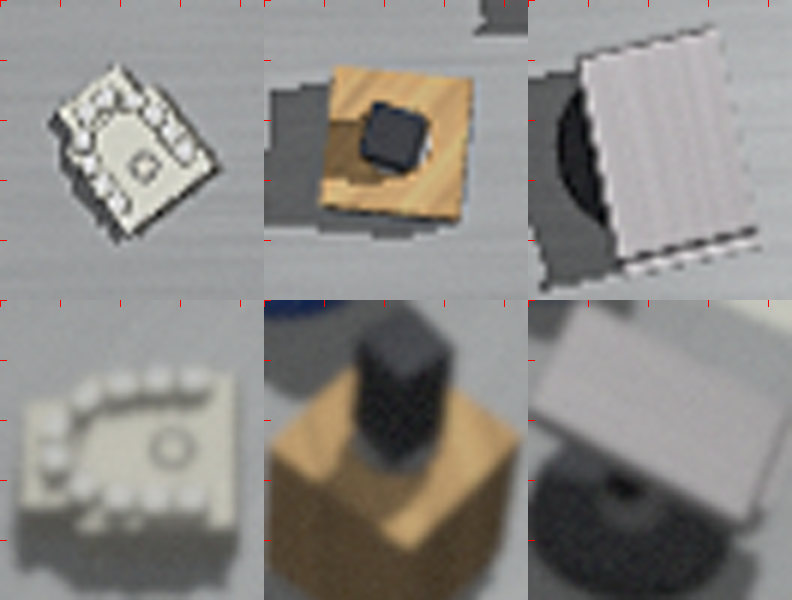

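The crops resolve the ring, the corners of the model's heel and base, the corners of the grip and holder, and the four plate corners in both views. I'll fit the poses by least squares.

```bash
cat > h.py <<'E'
import numpy as np,cv2
from scipy.optimize import least_squares
from scipy.spatial.transform import Rotation as R
from plant import ctrl
C={n:ctrl.calibration(n) for n in("side","top")}
def proj(n,P):
    c=C[n];T=np.linalg.inv(c["extrinsics"])
    return cv2.projectPoints(np.atleast_2d(P).astype(float),cv2.Rodrigues(T[:3,:3])[0],T[:3,3],c["K"],c["dist_coeffs"])[0][:,0]
def px(tx,ty,ou,ov,k=6): return [ou+tx/k-.42,ov+ty/k-.42]
def flat(p,P): return R.from_euler("z",p[2]).apply(np.array(P)/1e3)+[p[0],p[1],0]
def table(p,P):  # p: pivot x,y,yaw,tilt; P in seat frame mm
    Q=np.array(P)/1e3-[.042,0,-.010]
    return (R.from_euler("z",p[2])*R.from_euler("y",-p[3])).apply(Q)+[p[0],p[1],.055]
def fit(f,obs,p0):
    g=lambda p:np.concatenate([(proj(n,f(p,[q]))-u).ravel() for n,q,u in obs])
    r=least_squares(g,p0,loss="soft_l1",x_scale=.01);return r.x,r.fun.reshape(-1,2)
E
python3 - <<'E'
from h import *
np.set_printoptions(precision=4,suppress=True)
T=lambda q,x,y,ou,ov:("top",q,px(x,y,ou,ov)); S=lambda q,x,y,ou,ov:("side",q,px(x,y,ou,ov))
m=[T([-30,23,24],122,240,156,232),T([-30,-23,24],218,168,156,232),T([-12,0,24],145,167,156,232),
   S([-30,23,24],236,225,207,328),S([-30,-23,24],236,72,207,328),S([-12,0,24],172,149,207,328)]
p,r=fit(flat,m,[.4,.15,.6]);print("model",p,np.degrees(p[2]));print(r)
h=[T([28,28,66],335-264,66,250,235),T([28,-28,66],472-264,78,250,235),T([-28,-28,66],460-264,220,250,235),T([-28,28,66],320-264,205,250,235),
 S([-28,28,66],410-264,250,292,224)]
p,r=fit(flat,h,[.4,-.05,0]);print("holder",p,np.degrees(p[2]));print(r)
g=[T([11,11,117],375-264,102,250,235),T([11,-11,117],428-264,122,250,235),T([-11,-11,117],418-264,172,250,235),T([-11,11,117],362-264,155,250,235)]
p,r=fit(flat,g,[.4,-.05,0]);print("probe",p,np.degrees(p[2]));print(r)
g=[S([11,11,117],398-264,4,292,224)]
t=[T([84,29,0],581-528,57,337,230),T([84,-29,0],715-528,28,337,230),T([0,29,0],620-528,263,337,230),T([0,-29,0],756-528,231,337,230),
 S([84,-29,0],572-528,4,344,160),S([84,29,0],529-528,104,344,160),S([-5,-29,10],785-528,108,344,160),S([-5,29,10],748-528,222,344,160)]
p,r=fit(table,t,[.42,-.2,.2,.3]);print("table",p,np.degrees(p[2:]),table(p,[[0,0,0],[42,0,0]]));print(r)
E
```

```text
model [0.5351 0.2154 0.6326] 36.24754770921087
[[ 0.3604 -1.1588]
 [-0.8639 -0.4567]
 [-0.2966 -0.3547]
 [ 0.2542  0.4023]
 [ 0.5708 -0.1006]
 [ 0.3191  0.0437]]
holder [ 0.5192 -0.0239 -0.1293] -7.407111499977836
[[-0.098  -0.0752]
 [ 0.0265  0.2774]
 [-0.3373 -0.2511]
 [-0.1089 -0.1488]
 [ 0.3628 -0.2818]]
probe [ 0.5181 -0.0253 -0.2979] -17.066855894747317
[[ 0.1832  0.0763]
 [ 0.4741 -0.717 ]
 [-0.4167  0.1287]
 [-0.2284  0.4066]]
table [ 0.5289 -0.235   0.1951  0.3314] [11.178  18.9854] [[ 0.4868 -0.2433  0.0508]
 [ 0.5257 -0.2356  0.0645]]
[[-1.372   0.2391]
 [-0.2819 -0.2477]
 [-1.3692 -1.3418]
 [-0.9156 -1.3054]
 [ 1.3302 -1.6967]
 [-0.2492 -0.1548]
 [ 4.2933 -0.3812]
 [ 2.999  -0.4218]]
```

The holder and probe fits agree with the given sizes, with residuals under about 1 px. The model is within about 1 px, and the table's lip corners need a second look later. I'll go over the model now.

Emit:
apply_moves --targets '[{"travel": [40.5, 27, 0], "roll": 0, "jaw": 87}, {"travel": [40.5, 27, 0], "roll": 0, "jaw": 87}, {"travel": [40.5, 27, 0], "roll": 0, "jaw": 87}, {"travel": [40.5, 27, 0], "roll": 0, "jaw": 87}, {"travel": [40.5, 27, 0], "roll": 0, "jaw": 87}, {"travel": [40.5, 27, 0], "roll": 0, "jaw": 87}, {"travel": [40.5, 27, 0], "roll": 0, "jaw": 87}, {"travel": [40.5, 27, 0], "roll": 0, "jaw": 87}, {"travel": [40.5, 27, 0], "roll": 0, "jaw": 87}, {"travel": [40.5, 27, 0], "roll": 0, "jaw": 87}]'

```text
clock: 1.1
tool_pos: [0.5321, 0.2114, 0.2269]
orientation: [180.0, 0.0, -23.1]
force: [0.8, 1.0, 0.4]
opening: 0.0871
gripper_force: 0.0
```

Emit:
apply_moves --targets '[{"travel": [0, 0, 0], "roll": 8.5, "jaw": 87}, {"travel": [0, 0, 0], "roll": 8.5, "jaw": 87}, {"travel": [0, 0, 0], "roll": 8.5, "jaw": 87}, {"travel": [0, 0, 0], "roll": 8.5, "jaw": 87}, {"travel": [0, 0, 0], "roll": 8.5, "jaw": 87}, {"travel": [0, 0, 0], "roll": 8.5, "jaw": 87}, {"travel": [0, 0, 0], "roll": 8.5, "jaw": 87}, {"travel": [0, 0, 0], "roll": 8.5, "jaw": 87}, {"travel": [0, 0, 0], "roll": 8.5, "jaw": 87}, {"travel": [0, 0, 0], "roll": 8.5, "jaw": 87}]'

```text
clock: 2.1
tool_pos: [0.5313, 0.2131, 0.2265]
orientation: [180.0, -0.0, -108.5]
force: [0.0, 0.3, -0.0]
opening: 0.0869
gripper_force: 0.0
```

Emit:
apply_moves --targets '[{"travel": [0, 0, 0], "roll": 8.5, "jaw": 87}, {"travel": [0, 0, 0], "roll": 8.5, "jaw": 87}, {"travel": [0, 0, 0], "roll": 8.5, "jaw": 87}, {"travel": [0, 0, 0], "roll": 8.5, "jaw": 87}, {"travel": [0, 0, 0], "roll": 1.6, "jaw": 87}, {"travel": [0, 0, 0], "roll": 0, "jaw": 87}]'

```text
clock: 2.7
tool_pos: [0.5314, 0.2132, 0.2267]
orientation: [180.0, -0.0, -143.6]
force: [-1.1, -1.0, -0.7]
opening: 0.0872
gripper_force: 0.0
```

```bash
cat >> h.py <<'E'
def delta(xyz,yaw):
    o=ctrl.get_obs();y=o["orientation"][2];M=R.from_euler("xyz",o["orientation"],degrees=True).as_matrix()
    print("at",o["tool_pos"].round(4),"yaw",round(y,2),"t",round(o["clock"],2),"F",o["force"].round(1),"open",round(o["opening"]*1e3,1),"grip",o["gripper_force"])
    print("travel mm",(M.T@(np.array(xyz)-o["tool_pos"])*1e3).round(1),"roll",round((y-yaw+180)%360-180,2))
def zoom(im,u,v,w,h,k,pts=(),g=1.5):
    a=np.clip(im[v:v+h,u:u+w].astype(float)*g,0,255).astype(np.uint8)
    a=cv2.resize(a,None,fx=k,fy=k,interpolation=cv2.INTER_CUBIC)
    for p in pts: cv2.circle(a,tuple(int(x) for x in ((np.array(p)-[u,v]+.5)*k)),2,(0,0,255),-1)
    for i in range(0,w,10):cv2.line(a,(i*k,0),(i*k,6),(0,0,255),1)
    for i in range(0,h,10):cv2.line(a,(0,i*k),(6,i*k),(0,0,255),1)
    return a
E
python3 - <<'E'
from h import *
delta([.5311,.2124,.032],36.25-180)
t=cv2.imread("pics/top0.png");s=cv2.imread("pics/side0.png")
p=[.5289,-.235,.1951,.3314]
P=[[0,29,0],[0,-29,0],[84,29,0],[84,-29,0],[-5,29,10],[-5,-29,10],[0,29,10],[0,-29,10],[-5,29,-8],[-5,-29,-8]]
cv2.imwrite("pics/m2.png",np.hstack([zoom(t,335,225,45,55,9,proj("top",table(p,P))),zoom(s,343,155,45,55,9,proj("side",table(p,P)))])[:,:800])
E
```

```text
at [0.5314 0.2132 0.2267] yaw -143.58 t 2.7 F [-1.1 -1.  -0.7] open 87.2 grip 0.0
travel mm [  0.7  -0.4 194.7] roll 0.17
```

View pics/m2.png

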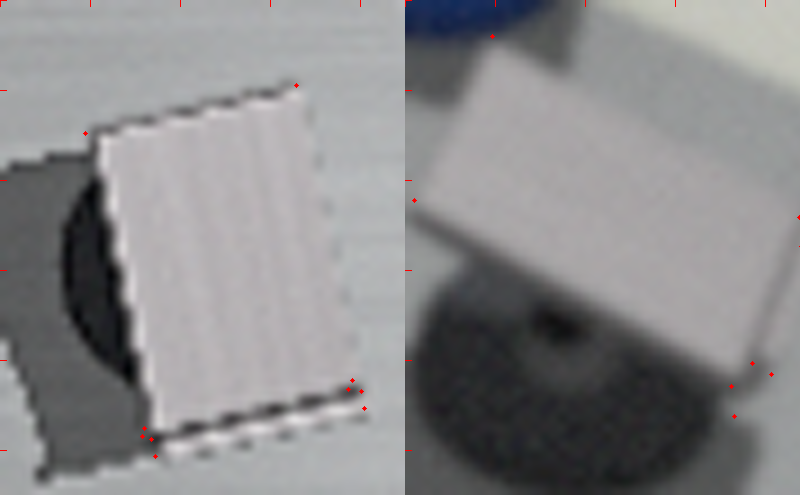

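The top crop shows the plate's far corners at (98,132) and (300,90), and the dark inner face of the lip starting along (153,434)-(352,386). The side crop has the inner corner of the plate at about (738,374). I'll refit with these while descending on the model.

```bash
python3 - <<'E'
from h import *
np.set_printoptions(precision=4,suppress=True)
T=lambda q,x,y:("top",q,[335+x/9-.5,225+y/9-.5]);S=lambda q,x,y:("side",q,[343+(x-405)/9-.5,155+y/9-.5])
t=[T([84,29,0],98,131),T([84,-29,0],300,89),T([0,29,0],153,433),T([0,-29,0],353,386),
S([84,-29,0],490,47),S([84,29,0],416,207),S([0,29,0],737,374),S([0,-29,0],795,212)]
p,r=fit(table,t,[.52,-.23,.2,.3]);print(p,np.degrees(p[2:]),table(p,[[0,0,0],[30,0,0]]));print(r)
# free offset in height to check
f=lambda p,P:table(p[:4],P)+[0,0,p[4]]
p,r=fit(f,t,[.52,-.23,.2,.3,0]);print(p,f(p,[[0,0,0]]));print(r)
E
```

```text
[ 0.528  -0.2359  0.1928  0.2734] [11.0477 15.6669] [[ 0.4857 -0.2442  0.0533]
 [ 0.5141 -0.2386  0.0614]]
[[-1.1386  0.1413]
 [-0.1885 -0.4494]
 [-0.4543 -0.1654]
 [ 0.5048 -0.1986]
 [ 0.2141 -0.7217]
 [-0.3551 -0.3339]
 [ 0.2523  0.5791]
 [ 1.408  -0.2677]]
[ 0.5284 -0.2369  0.1924  0.2721 -0.002 ] [[ 0.486  -0.2451  0.0513]]
[[-0.8355  0.0544]
 [ 0.0771 -0.517 ]
 [-0.1708 -0.2928]
 [ 0.7537 -0.3074]
 [ 0.1776 -0.36  ]
 [-0.3856 -0.0033]
 [ 0.1601  0.8489]
 [ 1.3154  0.0347]]
```

Emit:
apply_moves --targets '[{"travel": [0.7, -0.4, 35], "roll": 0.2, "jaw": 87}, {"travel": [0, 0, 35], "roll": 0, "jaw": 87}, {"travel": [0, 0, 35], "roll": 0, "jaw": 87}, {"travel": [0, 0, 35], "roll": 0, "jaw": 87}, {"travel": [0, 0, 35], "roll": 0, "jaw": 87}, {"travel": [0, 0, 15], "roll": 0, "jaw": 87}, {"travel": [0, 0, 4.7], "roll": 0, "jaw": 87}, {"travel": [0, 0, 0], "roll": 0, "jaw": 87}]'

```text
clock: 3.5
tool_pos: [0.5312, 0.2124, 0.0319]
orientation: [-180.0, -0.1, -143.8]
force: [-0.1, -0.4, 0.1]
opening: 0.0869
gripper_force: 0.0
```

Emit:
apply_moves --targets '[{"travel": [0, 0, 0], "roll": 0, "jaw": 50}, {"travel": [0, 0, 0], "roll": 0, "jaw": 40}, {"travel": [0, 0, 0], "roll": 0, "jaw": 30}, {"travel": [0, 0, 0], "roll": 0, "jaw": 30}, {"travel": [0, 0, 0], "roll": 0, "jaw": 30}, {"travel": [0, 0, 0], "roll": 0, "jaw": 30}, {"travel": [0, 0, 0], "roll": 0, "jaw": 30}, {"travel": [0, 0, -5], "roll": 0, "jaw": 30}, {"travel": [0, 0, -15], "roll": 0, "jaw": 30}, {"travel": [0, 0, -20], "roll": 0, "jaw": 30}]'

```text
clock: 4.5
tool_pos: [0.5306, 0.212, 0.072]
orientation: [-180.0, -0.1, -143.9]
force: [0.6, -0.5, 0.4]
opening: 0.0302
gripper_force: 0.0
```

```bash
python3 - <<'E'
from h import *
o=ctrl.get_obs();print(o["tool_pos"],o["orientation"],o["opening"],o["gripper_force"],o["force"])
t=ctrl.snapshot("top")[:,:,::-1];s=ctrl.snapshot("side")[:,:,::-1]
# predicted model points if grasp as planned
tp=o["tool_pos"];y=np.radians(o["orientation"][2]+180);c=[tp[0]+.005*np.cos(y),tp[1]+.005*np.sin(y),y]
P=np.array([[-30,23,24],[-30,-23,24],[-12,0,24],[-30,23,0],[30,16,24],[30,-16,24],[30,16,0]])
W=flat(c,P)+[0,0,tp[2]-.0319]
cv2.imwrite("pics/m3.png",np.hstack([zoom(t,140,215,64,80,6,proj("top",W)),zoom(s,190,290,68,80,6,proj("side",W))]))
E
```

```text
[0.53056867 0.21196538 0.0719869 ] [-1.79993556e+02 -1.39197387e-01 -1.43944455e+02] 0.030208475011067465 0.0 [ 0.59921254 -0.48843765  0.44623712]
```

View pics/m3.png

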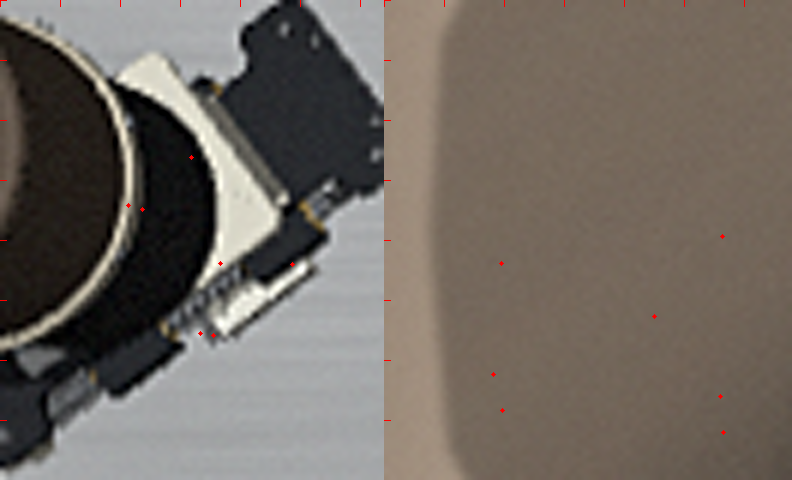

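The opening ended at 30 mm, less than the model's 46 mm width, and the picture shows the heel still at about (183,265) on the bench. I lifted before the fingers had closed. I'll step aside, open up and look again.

Emit:
apply_moves --targets '[{"travel": [0, 0, -40], "roll": 0, "jaw": 87}, {"travel": [0, 40, -20], "roll": 0, "jaw": 87}, {"travel": [0, 40, 0], "roll": 0, "jaw": 87}, {"travel": [0, 40, 0], "roll": 0, "jaw": 87}, {"travel": [0, 40, 0], "roll": 0, "jaw": 87}, {"travel": [0, 40, 0], "roll": 0, "jaw": 87}]'

```text
clock: 5.2
tool_pos: [0.4123, 0.3751, 0.1322]
orientation: [180.0, -0.0, -143.9]
force: [0.6, 1.1, -0.3]
opening: 0.0724
gripper_force: 0.0
```

```bash
python3 - <<'E'
from h import *
print(ctrl.get_obs()["opening"])
t=ctrl.snapshot("top")[:,:,::-1];s=ctrl.snapshot("side")[:,:,::-1]
P=np.array([[-30,23,24],[-30,-23,24],[-12,0,24]])
W=flat([.5351,.2154,.6326],P)
cv2.imwrite("pics/m4.png",np.hstack([zoom(t,150,228,66,60,6,proj("top",W)),zoom(s,200,320,66,60,6,proj("side",W))]))
E
```

```text
0.07237654628482168
```

View pics/m4.png

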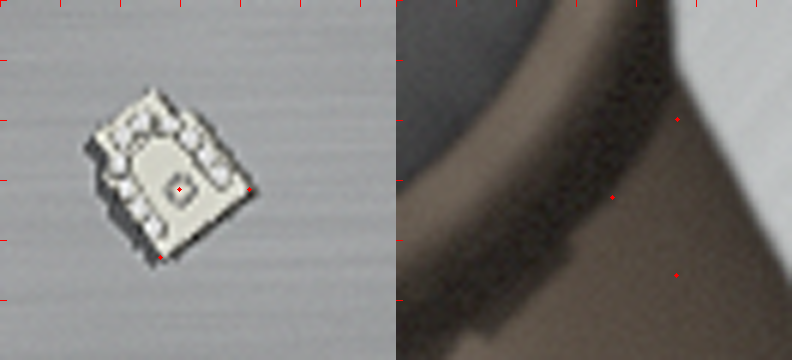

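The model is unmoved: ring at (180,188) and heel corners as before. The fingers run at about 60 mm/s. I'll go back and give them time to close.

Emit:
apply_moves --targets '[{"travel": [0, -40, 0], "roll": 0, "jaw": 78}, {"travel": [0, -40, 0], "roll": 0, "jaw": 78}, {"travel": [0, -40, 0], "roll": 0, "jaw": 78}, {"travel": [0, -40, 0], "roll": 0, "jaw": 78}, {"travel": [0, -40, 0], "roll": 0, "jaw": 78}, {"travel": [0, 0, 35], "roll": 0, "jaw": 78}, {"travel": [0, 0, 35], "roll": 0, "jaw": 78}, {"travel": [0, 0, 22], "roll": 0, "jaw": 78}, {"travel": [0, 0, 8.2], "roll": 0, "jaw": 78}, {"travel": [0, 0, 0], "roll": 0, "jaw": 35}]'

```text
clock: 6.3
tool_pos: [0.5307, 0.2117, 0.031]
orientation: [-180.0, -0.1, -144.0]
force: [-0.3, -0.4, -0.2]
opening: 0.0742
gripper_force: 0.0
```

Emit:
apply_moves --targets '[{"travel": [0, 0, 0], "roll": 0, "jaw": 35}, {"travel": [0, 0, 0], "roll": 0, "jaw": 35}, {"travel": [0, 0, 0], "roll": 0, "jaw": 35}, {"travel": [0, 0, 0], "roll": 0, "jaw": 35}, {"travel": [0, 0, 0], "roll": 0, "jaw": 35}, {"travel": [0, 0, 0], "roll": 0, "jaw": 35}, {"travel": [0, 0, 0], "roll": 0, "jaw": 35}, {"travel": [0, 0, 0], "roll": 0, "jaw": 35}]'

```text
clock: 7.1
tool_pos: [0.5317, 0.2129, 0.0327]
orientation: [-180.0, 0.1, -143.9]
force: [-0.6, 0.8, 6.7]
opening: 0.0351
gripper_force: 3.0
```

The fingers reached 35 mm with only 3 N, so something is off. I need a wider look here.

```bash
python3 - <<'E'
from h import *
o=ctrl.get_obs();M=R.from_euler("xyz",o["orientation"],degrees=True).as_matrix();print(o["opening"],o["gripper_force"],o["force"],o["moment"])
W=[o["tool_pos"]+M@np.array(q) for q in([0,0,.022],[0,.0175,.022],[0,-.0175,.022],[0,.06,.0],[0,-.06,0])]
t=ctrl.snapshot("top")[:,:,::-1];s=ctrl.snapshot("side")[:,:,::-1]
cv2.imwrite("pics/m5.png",np.hstack([zoom(t,120,190,100,150,4,proj("top",W),2),zoom(s,150,270,100,150,4,proj("side",W),2)]))
E
```

```text
0.0351241088676776 3.0001223436556756 [-0.62749688  0.75674105  6.73165113] [0.18033803 0.22793327 0.02454692]
```

View pics/m5.png

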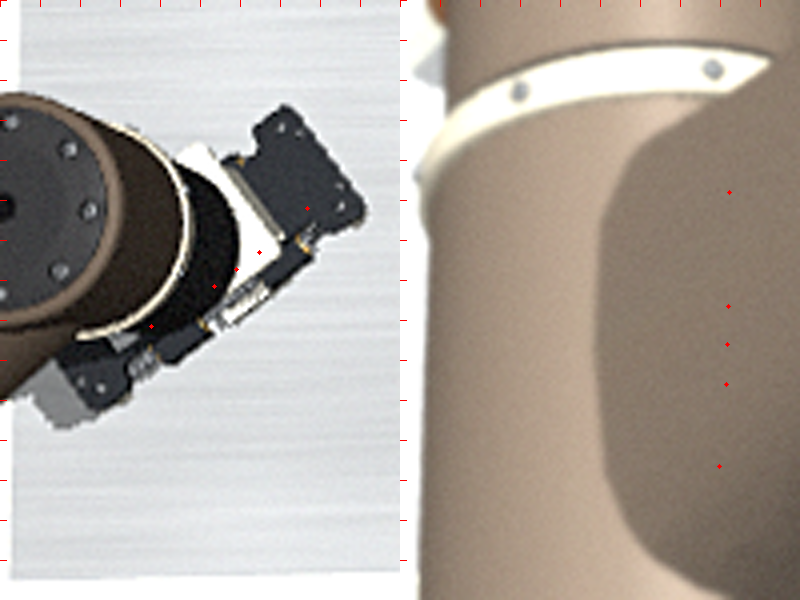

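Emit:
apply_moves --targets '[{"travel": [0, 0, 0], "roll": 0, "jaw": 20}, {"travel": [0, 0, 0], "roll": 0, "jaw": 20}, {"travel": [0, 0, 0], "roll": 0, "jaw": 20}, {"travel": [0, 0, 0], "roll": 0, "jaw": 20}]'

```text
clock: 7.6
tool_pos: [0.5319, 0.2127, 0.0327]
orientation: [-180.0, 0.1, -143.9]
force: [1.6, -1.6, 5.3]
opening: 0.0203
gripper_force: 2.7
```

Emit:
apply_moves --targets '[{"travel": [0, 0, -10], "roll": 0, "jaw": 20}, {"travel": [0, 0, -40], "roll": 0, "jaw": 20}, {"travel": [0, 0, -50], "roll": 0, "jaw": 20}, {"travel": [0, 50, 0], "roll": 0, "jaw": 20}, {"travel": [0, 50, 0], "roll": 0, "jaw": 20}, {"travel": [0, 50, 0], "roll": 0, "jaw": 20}, {"travel": [0, 50, 0], "roll": 0, "jaw": 20}]'

```text
clock: 8.3
tool_pos: [0.412, 0.3752, 0.1327]
orientation: [180.0, 0.0, -144.0]
force: [0.8, 1.1, -0.5]
opening: 0.0197
gripper_force: 0.0
```

```bash
python3 - <<'E'
from h import *
o=ctrl.get_obs();print(o["opening"],o["gripper_force"],o["force"])
t=ctrl.snapshot("top")[:,:,::-1];s=ctrl.snapshot("side")[:,:,::-1]
np.save("t6.npy",t)
W=flat([.5351,.2154,.6326],[[-30,23,24],[-30,-23,24],[-12,0,24]])
M=R.from_euler("xyz",o["orientation"],degrees=True).as_matrix()
G=[o["tool_pos"]+M@np.array(q) for q in([0,0,.022],[0,.0,.003])]
cv2.imwrite("pics/m6.png",np.hstack([zoom(t,90,200,130,150,4,list(proj("top",W))+list(proj("top",G)),2)[:,:520],zoom(s,200,290,70,150,4,list(proj("side",W)),2)]))
E
```

```text
0.019708181522344197 0.0 [ 0.77733969  1.1380838  -0.49856   ]Traceback (most recent call last):
  File "<stdin>", line 8, in <module>
    return _nx.concatenate(arrs, 1, dtype=dtype, casting=casting)
           ~~~~~~~~~~~~~~~^^^^^^^^^^^^^^^^^^^^^^^^^^^^^^^^^^^^^^^
ValueError: all the input array dimensions except for the concatenation axis must match exactly, but along dimension 0, the array at index 0 has size 600 and the array at index 1 has size 520
```

```bash
python3 - <<'E'
from h import *
t=np.load("t6.npy")
W=flat([.5351,.2154,.6326],[[-30,23,24],[-30,-23,24],[-12,0,24]])
cv2.imwrite("pics/m6.png",zoom(t,140,220,75,60,8,list(proj("top",W)),1.6))
E
```

```text
(no output)
```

View pics/m6.png

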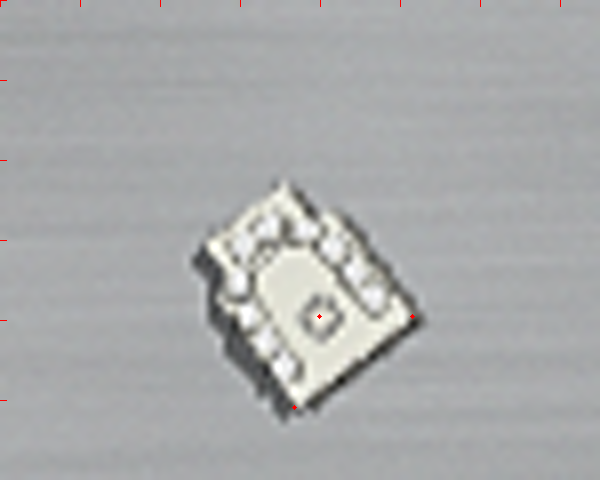

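The model has not moved, yet the closed fingers met an upward push. That suggests the fingertips sat higher than the TCP height implies. I'll check fingertip height by touching the bare bench here.

Emit:
apply_moves --targets '[{"travel": [0, 0, 40], "roll": 0, "jaw": 46}, {"travel": [0, 0, 40], "roll": 0, "jaw": 46}, {"travel": [0, 0, 16], "roll": 0, "jaw": 46}, {"travel": [0, 0, 0], "roll": 0, "jaw": 46}, {"travel": [0, 0, 0], "roll": 0, "jaw": 46}]'

```text
clock: 8.9
tool_pos: [0.4138, 0.3742, 0.0366]
orientation: [-180.0, -0.0, -143.9]
force: [0.5, 0.2, 0.8]
opening: 0.0457
gripper_force: 0.0
```

Emit:
apply_moves --targets '[{"travel": [0, 0, 5], "roll": 0, "jaw": 46}, {"travel": [0, 0, 3], "roll": 0, "jaw": 46}, {"travel": [0, 0, 0], "roll": 0, "jaw": 46}]'

```text
clock: 9.2
tool_pos: [0.4136, 0.3743, 0.0284]
orientation: [180.0, 0.0, -143.9]
force: [-0.4, -0.3, 0.3]
opening: 0.0458
gripper_force: 0.0
```

Emit:
apply_moves --targets '[{"travel": [0, 0, 3], "roll": 0, "jaw": 46}, {"travel": [0, 0, 3], "roll": 0, "jaw": 46}, {"travel": [0, 0, 0], "roll": 0, "jaw": 46}]'

```text
clock: 9.5
tool_pos: [0.4134, 0.374, 0.0217]
orientation: [-180.0, -0.0, -143.9]
force: [-0.4, -0.3, -0.0]
opening: 0.0463
gripper_force: 0.0
```

Emit:
apply_moves --targets '[{"travel": [0, 0, 2], "roll": 0, "jaw": 46}, {"travel": [0, 0, 2], "roll": 0, "jaw": 46}, {"travel": [0, 0, 0], "roll": 0, "jaw": 46}]'

```text
clock: 9.8
tool_pos: [0.4134, 0.374, 0.0177]
orientation: [-180.0, -0.0, -143.9]
force: [0.4, 0.1, -0.1]
opening: 0.0458
gripper_force: 0.0
```

Emit:
apply_moves --targets '[{"travel": [0, 0, 2], "roll": 0, "jaw": 46}, {"travel": [0, 0, 2], "roll": 0, "jaw": 46}, {"travel": [0, 0, 0], "roll": 0, "jaw": 46}]'

```text
clock: 10.1
tool_pos: [0.4134, 0.374, 0.0137]
orientation: [-180.0, -0.0, -143.9]
force: [0.1, 0.1, 0.1]
opening: 0.0463
gripper_force: 0.0
```

Emit:
apply_moves --targets '[{"travel": [0, 0, 2], "roll": 0, "jaw": 46}, {"travel": [0, 0, 2], "roll": 0, "jaw": 46}, {"travel": [0, 0, 2], "roll": 0, "jaw": 46}, {"travel": [0, 0, 0], "roll": 0, "jaw": 46}]'

```text
clock: 10.5
tool_pos: [0.4134, 0.374, 0.0077]
orientation: [-180.0, -0.0, -143.9]
force: [0.6, -0.1, 0.8]
opening: 0.0461
gripper_force: 0.0
```

Emit:
apply_moves --targets '[{"travel": [0, 0, 2], "roll": 0, "jaw": 46}, {"travel": [0, 0, 2], "roll": 0, "jaw": 46}, {"travel": [0, 0, 0], "roll": 0, "jaw": 46}]'

```text
clock: 10.8
tool_pos: [0.4134, 0.374, 0.0037]
orientation: [-180.0, -0.0, -143.9]
force: [0.8, 0.4, -0.8]
opening: 0.0461
gripper_force: 0.0
```

Emit:
apply_moves --targets '[{"travel": [0, 0, 2], "roll": 0, "jaw": 46}, {"travel": [0, 0, 1], "roll": 0, "jaw": 46}, {"travel": [0, 0, 0], "roll": 0, "jaw": 46}]'

```text
clock: 11.1
tool_pos: [0.4135, 0.3741, 0.0009]
orientation: [-180.0, -0.0, -143.9]
force: [0.2, -0.1, 0.0]
opening: 0.0459
gripper_force: 0.0
```

Emit:
apply_moves --targets '[{"travel": [0, 0, 1], "roll": 0, "jaw": 46}, {"travel": [0, 0, 1], "roll": 0, "jaw": 46}, {"travel": [0, 0, 0], "roll": 0, "jaw": 46}]'

```text
clock: 11.4
tool_pos: [0.4136, 0.3742, 0.0006]
orientation: [-180.0, 0.0, -143.9]
force: [-5.0, -3.3, 17.4]
opening: 0.0462
gripper_force: 8.7
```

Emit:
apply_moves --targets '[{"travel": [0, 0, 1], "roll": 0, "jaw": 46}, {"travel": [0, 0, 1], "roll": 0, "jaw": 46}, {"travel": [0, 0, 0], "roll": 0, "jaw": 46}]'

```text
clock: 11.7
tool_pos: [0.4136, 0.3743, 0.0005]
orientation: [-180.0, 0.1, -143.9]
force: [-11.5, -6.2, 37.7]
opening: 0.0464
gripper_force: 18.9
```

Contact comes at a reported TCP height of about 0.6 mm, so the fingertips sit at the reported z rather than 22 mm ahead of it. I'll treat reported z as fingertip height, with the grasp point 19 mm above it, and grasp again.

Emit:
apply_moves --targets '[{"travel": [0, 0, -30], "roll": 0, "jaw": 78}, {"travel": [0, 0, -50], "roll": 0, "jaw": 78}, {"travel": [0, -40, 0], "roll": 0, "jaw": 78}, {"travel": [0, -40, 0], "roll": 0, "jaw": 78}, {"travel": [0, -40, 0], "roll": 0, "jaw": 78}, {"travel": [0, -40, 0], "roll": 0, "jaw": 78}, {"travel": [0, -40, 0], "roll": 0, "jaw": 78}, {"travel": [0, 0, 0], "roll": 0, "jaw": 78}]'

```text
clock: 12.5
tool_pos: [0.533, 0.2092, 0.0769]
orientation: [-180.0, -0.0, -144.2]
force: [-0.6, 0.5, -0.1]
opening: 0.078
gripper_force: 0.0
```

```bash
python3 - <<'E'
from h import *
delta([.5311,.2124,.0085],36.25-180)
E
```

```text
at [0.533  0.2092 0.0769] yaw -144.16 t 12.5 F [-0.6  0.5 -0.1] open 78.0 grip 0.0
travel mm [-0.4  3.7 68.4] roll -0.41
```

Emit:
apply_moves --targets '[{"travel": [0, 3, 20], "roll": 0, "jaw": 78}, {"travel": [0, 0, 20], "roll": 0, "jaw": 78}, {"travel": [0, 0, 20], "roll": 0, "jaw": 78}, {"travel": [0, 0, 8], "roll": 0, "jaw": 78}, {"travel": [0, 0, 0], "roll": 0, "jaw": 38}, {"travel": [0, 0, 0], "roll": 0, "jaw": 38}, {"travel": [0, 0, 0], "roll": 0, "jaw": 38}, {"travel": [0, 0, 0], "roll": 0, "jaw": 38}, {"travel": [0, 0, 0], "roll": 0, "jaw": 38}, {"travel": [0, 0, 0], "roll": 0, "jaw": 38}]'

```text
clock: 13.5
tool_pos: [0.5299, 0.2152, 0.0099]
orientation: [-180.0, 0.1, -143.9]
force: [-1.1, -0.8, 6.1]
opening: 0.0454
gripper_force: 30.0
```

Emit:
apply_moves --targets '[{"travel": [0, 0, 0], "roll": 0, "jaw": 38}, {"travel": [0, 0, 0], "roll": 0, "jaw": 38}]'

```text
clock: 13.7
tool_pos: [0.5299, 0.2152, 0.0098]
orientation: [-180.0, 0.1, -143.9]
force: [-1.4, 0.2, 6.2]
opening: 0.0459
gripper_force: 30.0
```

Gripped at 46 mm with 30 N. I'll lift it and carry it over.

Emit:
apply_moves --targets '[{"travel": [0, 0, -20], "roll": 0, "jaw": 38}, {"travel": [0, 0, -40], "roll": 0, "jaw": 38}, {"travel": [0, 0, -40], "roll": 0, "jaw": 38}, {"travel": [0, 0, -40], "roll": 0, "jaw": 38}, {"travel": [0, 0, -40], "roll": 0, "jaw": 38}, {"travel": [0, 0, 0], "roll": 8.4, "jaw": 38}, {"travel": [0, 0, 0], "roll": 8.4, "jaw": 38}, {"travel": [0, 0, 0], "roll": 8.3, "jaw": 38}, {"travel": [0, 0, 0], "roll": 0, "jaw": 38}]'

```text
clock: 14.6
tool_pos: [0.529, 0.2148, 0.1888]
orientation: [180.0, -0.0, -169.2]
force: [-0.3, -0.0, -1.8]
opening: 0.046
gripper_force: 30.0
```

```bash
python3 - <<'E'
from h import *
delta([.5085,-.2395,.12],11.05-180)
E
```

```text
at [0.529  0.2148 0.1888] yaw -169.17 t 14.6 F [-0.3 -0.  -1.8] open 46.0 grip 30.00142514705658
travel mm [ 105.4 -442.4   68.8] roll -0.22
```

Emit:
apply_moves --targets '[{"travel": [10.5, -44.2, 0], "roll": 0, "jaw": 38}, {"travel": [10.5, -44.2, 0], "roll": 0, "jaw": 38}, {"travel": [10.5, -44.2, 0], "roll": 0, "jaw": 38}, {"travel": [10.5, -44.2, 0], "roll": 0, "jaw": 38}, {"travel": [10.5, -44.2, 0], "roll": 0, "jaw": 38}, {"travel": [10.5, -44.2, 0], "roll": 0, "jaw": 38}, {"travel": [10.5, -44.2, 0], "roll": 0, "jaw": 38}, {"travel": [10.5, -44.2, 0], "roll": 0, "jaw": 38}, {"travel": [10.5, -44.2, 0], "roll": 0, "jaw": 38}, {"travel": [10.5, -44.2, 0], "roll": -0.2, "jaw": 38}]'

```text
clock: 15.6
tool_pos: [0.5099, -0.2407, 0.1889]
orientation: [180.0, -0.0, -168.5]
force: [2.6, 0.7, -1.9]
opening: 0.0453
gripper_force: 30.0
```

Emit:
apply_moves --targets '[{"travel": [0, 0, 30], "roll": 0, "jaw": 38}, {"travel": [0, 0, 30], "roll": 0, "jaw": 38}, {"travel": [0, 0, 0], "roll": 0, "jaw": 38}, {"travel": [0, 0, 0], "roll": 0, "jaw": 38}]'

```text
clock: 16.0
tool_pos: [0.5103, -0.239, 0.1292]
orientation: [-180.0, -0.1, -168.7]
force: [0.8, -0.4, -1.3]
opening: 0.0458
gripper_force: 30.0
```

```bash
python3 - <<'E'
from h import *
delta([.5085,-.2395,.069],11.05-180)
t=ctrl.snapshot("top")[:,:,::-1];s=ctrl.snapshot("side")[:,:,::-1]
o=ctrl.get_obs();tp=o["tool_pos"];y=np.radians(o["orientation"][2]+180);c=[tp[0]+.0043*np.cos(y),tp[1]+.0043*np.sin(y),y]
W=flat(c,[[-30,23,24],[-30,-23,24],[-30,23,0],[30,16,24],[30,-16,24],[30,16,0]])+[0,0,tp[2]-.009]
p=[.528,-.2359,.1928,.2734]
Q=list(W)+list(table(p,[[0,29,0],[0,-29,0],[84,29,0],[84,-29,0]]))
cv2.imwrite("pics/m7.png",np.hstack([zoom(t,330,215,60,70,6,proj("top",Q),1.6),zoom(s,330,130,70,70,6,proj("side",Q),1.6)]))
E
```

```text
at [ 0.5103 -0.239   0.1292] yaw -168.67 t 16.0 F [ 0.8 -0.4 -1.3] open 45.8 grip 29.999585151672363
travel mm [ 1.8 -0.1 60.2] roll 0.28
```

View pics/m7.png

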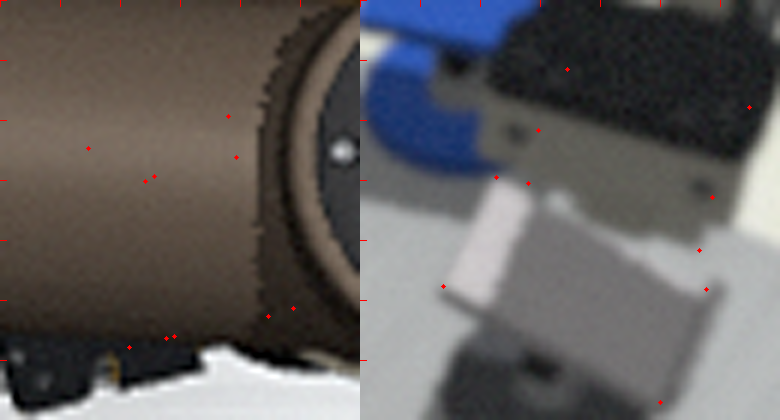

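The side view shows the model in the fingers above the plate, with its predicted heel point at (699,250) matching the visible edge. I'll lower until its front edge meets the plate, then press so it swivels flat in the pads.

Emit:
apply_moves --targets '[{"travel": [1, 0, 25], "roll": 0.3, "jaw": 38}, {"travel": [0, 0, 20], "roll": 0, "jaw": 38}, {"travel": [0, 0, 3], "roll": 0, "jaw": 38}, {"travel": [0, 0, 2], "roll": 0, "jaw": 38}, {"travel": [0, 0, 2], "roll": 0, "jaw": 38}, {"travel": [0, 0, 0], "roll": 0, "jaw": 38}]'

```text
clock: 16.7
tool_pos: [0.5103, -0.2392, 0.0789]
orientation: [-179.9, 0.1, -169.1]
force: [-2.8, 1.8, 4.4]
opening: 0.0463
gripper_force: 30.0
```

Emit:
apply_moves --targets '[{"travel": [0, 0, 1.5], "roll": 0, "jaw": 38}, {"travel": [0, 0, 1.5], "roll": 0, "jaw": 38}, {"travel": [0, 0, 0], "roll": 0, "jaw": 38}]'

```text
clock: 17.0
tool_pos: [0.5095, -0.2394, 0.076]
orientation: [-180.0, 0.0, -169.1]
force: [-5.0, 1.0, 7.4]
opening: 0.0457
gripper_force: 30.0
```

Emit:
apply_moves --targets '[{"travel": [0, 0, 1.5], "roll": 0, "jaw": 38}, {"travel": [0, 0, 1.5], "roll": 0, "jaw": 38}, {"travel": [0, 0, 1], "roll": 0, "jaw": 38}, {"travel": [0, 0, 0], "roll": 0, "jaw": 38}]'

```text
clock: 17.4
tool_pos: [0.5088, -0.2395, 0.0718]
orientation: [-180.0, -0.0, -169.1]
force: [-7.1, 0.1, 6.8]
opening: 0.046
gripper_force: 30.0
```

Emit:
apply_moves --targets '[{"travel": [0, 0, 1], "roll": 0, "jaw": 38}, {"travel": [0, 0, 1], "roll": 0, "jaw": 38}, {"travel": [0, 0, 0], "roll": 0, "jaw": 38}]'

```text
clock: 17.7
tool_pos: [0.5086, -0.2395, 0.0698]
orientation: [-180.0, -0.0, -169.1]
force: [-6.7, 0.1, 6.6]
opening: 0.0457
gripper_force: 30.0
```

Emit:
apply_moves --targets '[{"travel": [0, 0, 1], "roll": 0, "jaw": 38}, {"travel": [0, 0, 0], "roll": 0, "jaw": 38}]'

```text
clock: 17.9
tool_pos: [0.5086, -0.2395, 0.0694]
orientation: [-180.0, -0.0, -169.1]
force: [-9.3, 1.5, 12.6]
opening: 0.0457
gripper_force: 30.0
```

Emit:
apply_moves --targets '[{"travel": [0, 0, 1], "roll": 0, "jaw": 38}, {"travel": [0, 0, 0], "roll": 0, "jaw": 38}]'

```text
clock: 18.1
tool_pos: [0.5086, -0.2395, 0.0693]
orientation: [-180.0, -0.0, -169.1]
force: [-12.3, 3.2, 21.8]
opening: 0.0457
gripper_force: 30.0
```

The force jumps at z = 69.4 mm as predicted, so the model is flat. I'll ease off and slide it down to the lip until it touches.

Emit:
apply_moves --targets '[{"travel": [0, 0, -1.5], "roll": 0, "jaw": 38}, {"travel": [1, 0, 0.3], "roll": 0, "jaw": 38}, {"travel": [0, 0, 0], "roll": 0, "jaw": 38}]'

```text
clock: 18.4
tool_pos: [0.5098, -0.2395, 0.0697]
orientation: [-179.9, 0.2, -169.1]
force: [-3.7, 3.3, 12.6]
opening: 0.0457
gripper_force: 30.0
```

Emit:
apply_moves --targets '[{"travel": [1, 0, 0.3], "roll": 0, "jaw": 38}, {"travel": [1, 0, 0.3], "roll": 0, "jaw": 38}, {"travel": [0, 0, 0], "roll": 0, "jaw": 38}]'

```text
clock: 18.7
tool_pos: [0.5095, -0.2398, 0.0696]
orientation: [-179.9, 0.3, -169.0]
force: [-0.6, 4.0, 11.8]
opening: 0.0454
gripper_force: 30.0
```

Emit:
apply_moves --targets '[{"travel": [1.5, 0, -0.4], "roll": 0, "jaw": 38}, {"travel": [1.5, 0, -0.4], "roll": 0, "jaw": 38}, {"travel": [0, 0, 0], "roll": 0, "jaw": 38}]'

```text
clock: 19.0
tool_pos: [0.5059, -0.2402, 0.0687]
orientation: [-179.9, 0.3, -169.1]
force: [4.7, 4.1, 4.8]
opening: 0.0458
gripper_force: 30.0
```

Emit:
apply_moves --targets '[{"travel": [1, 0, 0.2], "roll": 0, "jaw": 38}, {"travel": [1, 0, 0.2], "roll": 0, "jaw": 38}, {"travel": [0, 0, 0], "roll": 0, "jaw": 38}]'

```text
clock: 19.3
tool_pos: [0.5058, -0.2403, 0.0688]
orientation: [-179.9, 0.4, -169.1]
force: [6.9, 6.1, 2.8]
opening: 0.0458
gripper_force: 30.0
```

It has stopped moving against the lip, so I'll let go and rise.

Emit:
apply_moves --targets '[{"travel": [-1, 0, 0], "roll": 0, "jaw": 60}, {"travel": [0, 0, 0], "roll": 0, "jaw": 76}, {"travel": [0, 0, 0], "roll": 0, "jaw": 76}, {"travel": [0, 0, 0], "roll": 0, "jaw": 76}, {"travel": [0, 0, 0], "roll": 0, "jaw": 76}, {"travel": [0, 0, -20], "roll": 0, "jaw": 76}, {"travel": [0, 0, -40], "roll": 0, "jaw": 76}, {"travel": [0, 0, -40], "roll": 0, "jaw": 76}, {"travel": [0, 0, -40], "roll": 0, "jaw": 76}, {"travel": [0, 0, 0], "roll": 0, "jaw": 76}]'

```text
clock: 20.3
tool_pos: [0.5054, -0.2415, 0.2132]
orientation: [-179.7, 0.5, -169.1]
force: [0.4, 0.2, 0.0]
opening: 0.0761
gripper_force: 0.0
```

```bash
python3 - <<'E'
from h import *
# probe grasp: closing along probe y or x; list yaw options
for k in range(-2,2): delta([.5185,-.0247,.18],-17+90*k)
s=ctrl.snapshot("side")[:,:,::-1]; cv2.imwrite("side_a.png",s)
E
```

```text
at [ 0.5054 -0.2415  0.2132] yaw -169.09 t 20.3 F [0.4 0.2 0. ] open 76.1 grip 0.0
travel mm [-53.6 210.6  32.7] roll 27.91
at [ 0.5054 -0.2415  0.2132] yaw -169.09 t 20.3 F [0.4 0.2 0. ] open 76.1 grip 0.0
travel mm [-53.6 210.6  32.7] roll -62.09
at [ 0.5054 -0.2415  0.2132] yaw -169.09 t 20.3 F [0.4 0.2 0. ] open 76.1 grip 0.0
travel mm [-53.6 210.6  32.7] roll -152.09
at [ 0.5054 -0.2415  0.2132] yaw -169.09 t 20.3 F [0.4 0.2 0. ] open 76.1 grip 0.0
travel mm [-53.6 210.6  32.7] roll 117.91
```

Emit:
apply_moves --targets '[{"travel": [-9, 35, 0], "roll": 0, "jaw": 60}, {"travel": [-9, 35, 0], "roll": 0, "jaw": 60}, {"travel": [-9, 35, 0], "roll": 0, "jaw": 60}, {"travel": [-9, 35, 0], "roll": 0, "jaw": 60}, {"travel": [-9, 35, 0], "roll": 0, "jaw": 60}, {"travel": [-8.6, 35.6, 0], "roll": 0, "jaw": 60}, {"travel": [0, 0, 30], "roll": 8.5, "jaw": 60}, {"travel": [0, 0, 0], "roll": 8.5, "jaw": 60}, {"travel": [0, 0, 0], "roll": 8.5, "jaw": 60}, {"travel": [0, 0, 0], "roll": 2.4, "jaw": 60}]'

```text
clock: 21.35
tool_pos: [0.5147, -0.0236, 0.1756]
orientation: [-179.9, -0.1, 162.7]
force: [0.2, -0.8, 0.3]
opening: 0.0601
gripper_force: 0.0
```

Emit:
apply_moves --targets '[{"travel": [0, 0, 0], "roll": 0, "jaw": 60}]'

```text
clock: 21.45
tool_pos: [0.5149, -0.0236, 0.176]
orientation: [-179.9, -0.1, 162.9]
force: [-0.3, 0.4, 0.0]
opening: 0.0603
gripper_force: 0.0
```

```bash
python3 - <<'E'
from h import *
np.set_printoptions(precision=4,suppress=True)
delta([.5185,-.0247,.080],163)
t=ctrl.snapshot("top")[:,:,::-1];s=ctrl.snapshot("side")[:,:,::-1];np.save("ta.npy",t);np.save("sa.npy",s)
t0=cv2.imread("pics/top0.png");s0=cv2.imread("pics/side0.png")
p=[.528,-.2359,.1928,.2734]
for n,a,b in(("top",t,t0),("side",s,s0)):
    d=np.abs(a.astype(int)-b).sum(2)
    c=proj(n,table(p,[[32,0,12]]))[0].astype(int)
    print(n,c);w=a[c[1]-22:c[1]+22:2,c[0]-22:c[0]+22:2].sum(2)//3
    # model is yellowish: R-B
    rb=a[:,:,2].astype(int)-a[:,:,0]; 
    print(rb[c[1]-24:c[1]+24:2,c[0]-24:c[0]+24:2])
E
```

```text
at [ 0.5149 -0.0236  0.176 ] yaw 162.94 t 21.45 F [-0.3  0.4  0. ] open 60.3 grip 0.0
travel mm [-4.   0.1 96. ] roll -0.06
top [361 258]
[[-2 -2 -3 -3 -1 -3 -3 -4 -3 -3 -3 -2 -1 -3 -2 -1 -3 -2 -2 -3 -2 -4 -2 -4]
 [-1 -3 -2 -4 -3 -2 -2 -3 -4 -4  0  0  2  2  0  0 -3 -3 -4 -2 -2 -3 -4 -2]
 [-2 -1 -2 -2 -3 -2  0  1  1  1  1  0  1  1  1  2 -1 -4 -2 -2 -2 -2 -1 -3]
 [-2 -3 -2 -3  3  2  0  1  2  2  1  0  2  1  0  1  0 -3 -2 -2 -3 -3 -4 -2]
 [-3 -3 -2  0  0  2  0  1  1  0  0  1  1  1  0  0  0 -3 -4 -2 -3 -2 -2 -2]
 [-1 -1 -1 -1  0  1  2  2  0  3  1  1  0  0  1  1  1 -3 -3 -4 -3 -3 -2 -2]
 [-2 -1 -1 -1 -2  1  0  0  1  1  3  0  5  5  4  0  1 -3 -2 -2 -2 -2 -4 -4]
 [-2 -3 -2 -2 -1  1  0  1  5  5  5  6  6  7 12  6  1 -2 -4 -3 -4 -4 -3 -2]
 [-2 -2 -1 -4 -2  0  0  0  3  6 11 13 11 10  9  9  2  0 -3 -2 -3 -3 -2 -3]
 [-2 -2 -2 -6 -3  1  0  0  2 10 10  3  0 -2  1 10  5  1 -3 -2 -3 -2 -4 -3]
 [-2  0 -2 -2 -3  0  2  1 -1  7  5  3  0  7  6  4  6 10 -3 -2 -2 -2 -3 -2]
 [-2 -1 -1 -3 -2 -3  0  2  6  4 -1  6 12 11  7  5  2 10 -4 -2 -4 -3 -3 -3]
 [-1 -1 -2 -3 -1 -2  1  2  9  4  1 11 11 11 10  4  2  0 -2 -2 
[... 1954 characters left out ...]
 7  6  9 10  6  0 -2 -3]
 [ 0  0  0 10 10 -2  0  1  5  4  5  4  5  6  4  6  6  6  8  9  5 -1 -3 -2]
 [ 1 -2 -1  0 -1  0  1  2  3  3  6  6  4  4  5  5  5  5  9  9  1 -2 -3 -2]
 [ 2 -3 -5 -3 -1  1  1  0  1  2  4  4  6  5  4  6  5  6  9  4 -2 -2 -2 -2]
 [ 3 -5 -4 -4 -2  0 -1  0  2  1  2  3  4  4  4  5  5  5  7  1 -1 -4 -2 -2]
 [ 1 -3 -2 -2 -1  0  2  1  0  0  2  1  3  3  5  5  5  3  2  1 -2 -2 -2 -2]
 [-2 -2 -2 -2  0  1  0 -1  0 -1 -2  0  1  1  2  4  4  2  0 -2 -2 -2 -1 -3]
 [-2 -3 -3 -2 -2 -1 -1  0 -2 -1 -2  1  1  2  0  2  2  1 -1 -1 -2 -2 -3 -2]
 [-2 -2 -2 -2 -2 -2 -1 -1  0 -1 -2 -2 -3  0  1  1  2 -1 -2 -3 -1 -2 -2 -3]
 [-2 -3 -2 -1 -1 -2 -1 -1 -2 -2 -3 -2 -3 -2 -1  0  1 -1 -1 -1 -2 -2 -2 -2]]
```

The probe approach is set and the model is visible on the plate in both views. I'll check its seating numerically by matching its silhouette.

```bash
cat > sil.py <<'E'
from h import *
from scipy.optimize import minimize
B=[(-30,23),(14,23),(30,16),(30,-16),(14,-16-7),(-30,-23)]
P=np.array([(x,y,z) for x,y in B for z in(0,24)]+[(x,y,32) for x,y in((-22,20),(-22,-20),(12,20),(12,-20),(26,13),(26,-13))],float)
def seated(p,q): # q: heel x,y mm, yaw rad in seat
    X=R.from_euler("z",q[2]).apply(P+[30,0,0])+[q[0],q[1],0];return table(p,X)
def cost(q,p,rbs):
    c=0
    for n,rb,th in rbs:
        m=np.zeros(rb.shape,np.uint8);hull=cv2.convexHull(proj(n,seated(p,q)).astype(np.float32))
        cv2.fillConvexPoly(m,((hull+.5)*4*16-8).astype(np.int32).reshape(-1,1,2),1,shift=4)
        c-=(m*(rb-th)).sum()
    return c/1e4
def rb4(a,c,w=30):
    r=cv2.GaussianBlur(a[:,:,2].astype(np.float32)-a[:,:,0],(0,0),.8)
    r=np.clip(r,-4,8);mask=np.full(r.shape,-4,np.float32);mask[c[1]-w:c[1]+w,c[0]-w:c[0]+w]=r[c[1]-w:c[1]+w,c[0]-w:c[0]+w]
    return cv2.resize(mask,None,fx=4,fy=4,interpolation=cv2.INTER_LINEAR)
E
python3 - <<'E'
from sil import *
p=[.528,-.2359,.1928,.2734]
t=np.load("ta.npy");c=proj("top",table(p,[[32,0,12]]))[0].astype(int)
rbs=[("top",rb4(t,c),3.0)]
best=min(((cost([x,y,a],p,rbs),x,y,a) for x in range(-8,17,2) for y in range(-14,15,2) for a in(-.2,-.1,0,.1,.2)))
print(best)
r=minimize(cost,best[1:],args=(p,rbs),method="Nelder-Mead",options={"initial_simplex":np.array(best[1:])+np.array([[0,0,0],[3,0,0],[0,3,0],[0,0,.08]])})
print(r.x,r.fun)
# ring: darkest 3x3 blur on flat top expected
g=cv2.cvtColor(t,cv2.COLOR_BGR2GRAY)
X=lambda q,pt:table(p,R.from_euler("z",q[2]).apply(np.array([pt])+[30,0,0])+[q[0],q[1],0])
print("ring pred",proj("top",X(r.x,[-12,0,24])))
u,v=proj("top",X(r.x,[-12,0,24]))[0].astype(int);print(u-8,v-8);print(g[v-8:v+9,u-8:u+9])
E
```

```text
(np.float32(-2.1369255), 0, -2, 0)
[-0.70534659 -1.17227153 -0.00155585] -2.1620585918426514
ring pred [[363.82367879 265.17579589]]
355 257
[[ 82 145 170 163 157 156 155 155 155 158 149  98  70  63 105 142 154]
 [ 93 157 164 156 147 154 155 154 154 156 160 147  68  99 171 169 148]
 [ 73  99 150 152 155 154 154 154 153 154 158 143  69  78 138 170 164]
 [ 87 136 133 147 154 156 154 154 154 153 156 146  96  78 110 153 144]
 [103 174 165 158 151 154 154 155 157 156 157 159 149 111 109  92 126]
 [104 173 162 158 152 155 156 154 141 144 152 160 160 129  77 128 162]
 [106 151 149 156 154 156 156 125  80 110 127 151 143  73  77 113 174]
 [ 78  90 111 149 155 156 141  84 126 153 118 113 150  99  74 100 152]
 [107 176 168 160 145 158 142 106 162 160 139 105 165 151  96  71 100]
 [ 99 162 169 153 128 158 138  87 149 155 121  96 161 162 140  89 157]
 [ 96 130 149 147 152 156 146 104 109 123  90 129 160 160 141  73 126]
 [ 75  72 103 115 149 154 156 153 120  91 126 159 156 158 141  68 106]
 [ 57 105 177 168 161 155 154 156 158 159 158 155 154 156 143 110 131]
 [ 38 101 170 167 157 145 154 154 153 153 152 154 154 155 158 160 156]
 [ 48 115 152 154 146 129 154 153 153 153 154 153 148 146 148 146 129]
 [ 82 153 141 130 146 157 156 151 144 145 149 132 120 119 119 115 117]
 [ 59 117 164 151 150 149 146 125 117 113 124  99 114 138 138 137 139]]
```

Emit:
apply_moves --targets '[{"travel": [-4, 0, 20], "roll": 0, "jaw": 60}, {"travel": [0, 0, 20], "roll": 0, "jaw": 60}, {"travel": [0, 0, 20], "roll": 0, "jaw": 60}, {"travel": [0, 0, 20], "roll": 0, "jaw": 60}, {"travel": [0, 0, 10], "roll": 0, "jaw": 60}, {"travel": [0, 0, 0], "roll": 0, "jaw": 60}]'

```text
clock: 22.15
tool_pos: [0.5183, -0.0251, 0.0857]
orientation: [-179.9, -0.1, 163.0]
force: [0.6, 0.3, -0.1]
opening: 0.0603
gripper_force: 0.0
```

The model's heel is at x = -0.7 and y = -1.2 mm with yaw about 0, and the ring is within 0.5 px of its predicted place. Seating is good. Now I'll grip the probe.

Emit:
apply_moves --targets '[{"travel": [0, 0, 5], "roll": 0, "jaw": 60}, {"travel": [0, 0, 0], "roll": 0, "jaw": 15}, {"travel": [0, 0, 0], "roll": 0, "jaw": 15}, {"travel": [0, 0, 0], "roll": 0, "jaw": 15}, {"travel": [0, 0, 0], "roll": 0, "jaw": 15}, {"travel": [0, 0, 0], "roll": 0, "jaw": 15}, {"travel": [0, 0, 0], "roll": 0, "jaw": 15}, {"travel": [0, 0, 0], "roll": 0, "jaw": 15}, {"travel": [0, 0, 0], "roll": 0, "jaw": 15}, {"travel": [0, 0, 0], "roll": 0, "jaw": 15}]'

```text
clock: 23.15
tool_pos: [0.5195, -0.0246, 0.0823]
orientation: [180.0, 0.0, 163.0]
force: [-1.0, 1.6, 3.5]
opening: 0.022
gripper_force: 30.0
```

Gripped at 22 mm. I'll draw it 32 mm so about 8 mm of barrel stays in the hole, then shift along tool +x. The barrel levers on the rim and the probe swivels in the pads to the table's tilt of about 15.7°.

Emit:
apply_moves --targets '[{"travel": [0, 0, -8], "roll": 0, "jaw": 15}, {"travel": [0, 0, -12], "roll": 0, "jaw": 15}, {"travel": [0, 0, -12], "roll": 0, "jaw": 15}, {"travel": [0, 0, 0], "roll": 0, "jaw": 15}, {"travel": [2, 0, 0], "roll": 0, "jaw": 15}, {"travel": [2, 0, 0], "roll": 0, "jaw": 15}, {"travel": [2, 0, 0], "roll": 0, "jaw": 15}, {"travel": [0, 0, 0], "roll": 0, "jaw": 15}]'

```text
clock: 23.95
tool_pos: [0.5155, -0.0226, 0.1147]
orientation: [179.9, 0.2, 163.0]
force: [5.0, -0.6, -0.1]
opening: 0.0219
gripper_force: 30.0
```

Emit:
apply_moves --targets '[{"travel": [2, 0, 0], "roll": 0, "jaw": 15}, {"travel": [2, 0, 0], "roll": 0, "jaw": 15}, {"travel": [2, 0, 0], "roll": 0, "jaw": 15}, {"travel": [0, 0, 0], "roll": 0, "jaw": 15}]'

```text
clock: 24.35
tool_pos: [0.51, -0.0208, 0.1148]
orientation: [179.9, 0.2, 163.0]
force: [6.0, -1.1, -0.4]
opening: 0.0216
gripper_force: 30.0
```

Emit:
apply_moves --targets '[{"travel": [2, 0, 0], "roll": 0, "jaw": 15}, {"travel": [2, 0, 0], "roll": 0, "jaw": 15}, {"travel": [2, 0, 0], "roll": 0, "jaw": 15}, {"travel": [2, 0, 0], "roll": 0, "jaw": 15}, {"travel": [2, 0, 0], "roll": 0, "jaw": 15}, {"travel": [1, 0, 0], "roll": 0, "jaw": 15}, {"travel": [0, 0, 0], "roll": 0, "jaw": 15}]'

```text
clock: 25.05
tool_pos: [0.4993, -0.0175, 0.1145]
orientation: [179.9, 0.2, 163.0]
force: [6.5, -0.7, -1.2]
opening: 0.0217
gripper_force: 30.0
```

Emit:
apply_moves --targets '[{"travel": [-0.5, 0, -20], "roll": 0, "jaw": 15}, {"travel": [0, 0, -30], "roll": 0, "jaw": 15}, {"travel": [0, 0, -40], "roll": 0, "jaw": 15}, {"travel": [0, 0, 0], "roll": -8.5, "jaw": 15}, {"travel": [0, 0, 0], "roll": -8.5, "jaw": 15}, {"travel": [0, 0, 0], "roll": -8.5, "jaw": 15}, {"travel": [0, 0, 0], "roll": -2.5, "jaw": 15}, {"travel": [0, 0, 0], "roll": 0, "jaw": 15}]'

```text
clock: 25.85
tool_pos: [0.497, -0.0183, 0.2034]
orientation: [-180.0, -0.1, -169.0]
force: [-0.9, -0.2, -1.9]
opening: 0.022
gripper_force: 30.0
```

```bash
cat > tgt.py <<'E'
from h import *
p=[.528,-.2359,.1928,.2734]
spot=table(p,[[17.5,-1.2,24]])[0]
def tcp(gap,tilt=np.radians(16.4),L=92.7):  # gap mm above spot along normal (neg = plunger in)
    n=table(p,[[0,0,1]])[0]-table(p,[[0,0,0]])[0];n/=np.linalg.norm(n)
    a=(R.from_euler("z",p[2])*R.from_euler("y",-tilt)).apply([0,0,1])
    return spot+n*gap/1e3+a*L/1e3-[0,0,.0185]
E
python3 - <<'E'
from tgt import *
print(spot,tcp(10),tcp(-5))
delta(tcp(30),11.05-180)
# probe axis in side/top image: dark pixels
o=ctrl.get_obs();M=R.from_euler("xyz",o["orientation"],degrees=True)
for n in("side","top"):
    im=ctrl.snapshot(n);np.save(n+"_p.npy",im)
E
```

```text
[ 0.49606685 -0.2433568   0.08112202] [ 0.4677287  -0.24888912  0.16117901] [ 0.47170376 -0.24811309  0.14673614]
at [ 0.497  -0.0183  0.2034] yaw -169.02 t 25.85 F [-0.9 -0.2 -1.9] open 22.0 grip 29.996103644371033
travel mm [  78.  -220.8   23.1] roll -0.07
```

Emit:
apply_moves --targets '[{"travel": [13, -36.8, 0], "roll": 0, "jaw": 15}, {"travel": [13, -36.8, 0], "roll": 0, "jaw": 15}, {"travel": [13, -36.8, 0], "roll": 0, "jaw": 15}, {"travel": [13, -36.8, 0], "roll": 0, "jaw": 15}, {"travel": [13, -36.8, 0], "roll": 0, "jaw": 15}, {"travel": [13, -36.8, 0], "roll": 0, "jaw": 15}, {"travel": [0, 0, 15], "roll": 0, "jaw": 15}, {"travel": [0, 0, 13], "roll": 0, "jaw": 15}, {"travel": [0, 0, 0], "roll": 0, "jaw": 15}, {"travel": [0, 0, 0], "roll": 0, "jaw": 15}]'

```text
clock: 26.95
tool_pos: [0.4632, -0.2491, 0.1759]
orientation: [180.0, -0.1, -169.0]
force: [1.0, -0.2, -0.7]
opening: 0.0216
gripper_force: 30.0
```

```bash
python3 - <<'E'
from tgt import *
np.set_printoptions(precision=1,suppress=True)
delta(tcp(10),11.05-180)
o=ctrl.get_obs();s=ctrl.snapshot("side")[:,:,::-1];t=ctrl.snapshot("top")[:,:,::-1];np.save("s9.npy",s);np.save("t9.npy",t)
a=(R.from_euler("z",p[2])*R.from_euler("y",-np.radians(16.4))).apply([0,0,1])
g=o["tool_pos"]+[0,0,.0185];L=[.0927,.0747,.0347,.0297]
A=[g-a*l for l in L]
print(proj("side",A),proj("side",[spot]),proj("top",[spot]))
cv2.imwrite("pics/m8.png",np.hstack([zoom(s,330,110,72,78,7,list(proj("side",A))+list(proj("side",[spot])),1.7),zoom(t,335,225,40,78,7,proj("top",[spot]),1.7)]))
E
```

```text
at [ 0.5 -0.2  0.2] yaw -169.0 t 26.95 F [ 1.  -0.2 -0.7] open 21.6 grip 29.996944963932037
travel mm [-4.5 -0.6 14.7] roll -0.05
[[386.6 168.8]
 [390.7 163.4]
 [400.1 150.9]
 [401.3 149.2]] [[381.2 175.9]] [[363.8 265.1]]
```

View pics/m8.png

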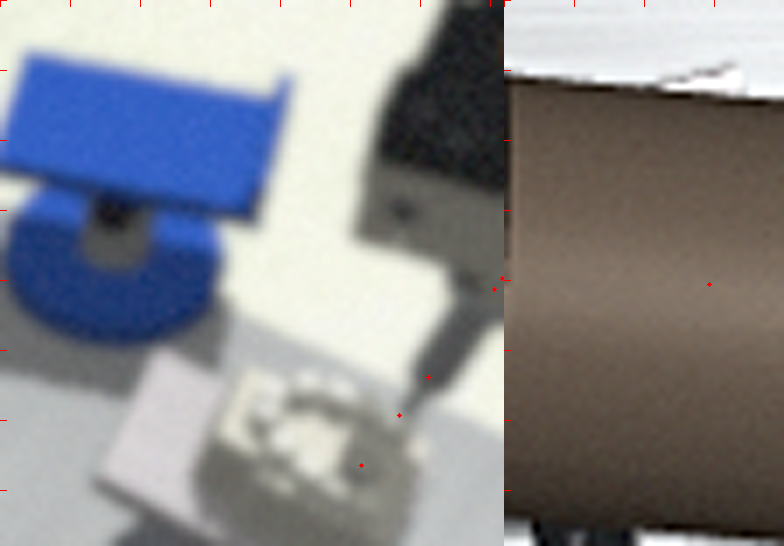

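The side view shows the probe tilted as predicted: barrel end at about (425,385) and tip at about (403,415), against predictions of (428,377) and (399,415). I'll move to a 3 mm gap along the plate normal.

Emit:
apply_moves --targets '[{"travel": [-4.5, -0.6, 7], "roll": 0, "jaw": 15}, {"travel": [0, 0, 7.7], "roll": 0, "jaw": 15}, {"travel": [-0.8, 0, 3], "roll": 0, "jaw": 15}, {"travel": [-0.8, 0, 3], "roll": 0, "jaw": 15}, {"travel": [0, 0, 0], "roll": 0, "jaw": 15}, {"travel": [0, 0, 0], "roll": 0, "jaw": 15}]'

```text
clock: 27.65
tool_pos: [0.4694, -0.2492, 0.1554]
orientation: [-180.0, -0.0, -169.0]
force: [0.5, -0.7, -1.6]
opening: 0.0218
gripper_force: 30.0
```

```bash
cat > st.py <<'E'
from tgt import *
delta(tcp(-5),11.05-180)
F=[]
for i in range(8):
    ctrl.snapshot("side");o=ctrl.get_obs();F.append(np.r_[o["force"],o["tool_pos"]*1e3])
print("meanF",np.mean(F,0).round(2),"sd",np.std(F,0).round(2))
E
python3 st.py
```

```text
at [ 0.4694 -0.2492  0.1554] yaw -169.03 t 27.65 F [ 0.5 -0.7 -1.6] open 21.8 grip 29.996750056743622
travel mm [-2.4  0.6  8.6] roll -0.08
meanF [-1.4000e-01 -2.5000e-01 -9.8000e-01  4.6944e+02 -2.4920e+02  1.5554e+02] sd [0.42 0.6  0.32 0.03 0.02 0.04]
```

Emit:
apply_moves --targets '[{"travel": [-0.5, 0.3, 1.9], "roll": 0, "jaw": 15}, {"travel": [-0.5, 0.3, 1.9], "roll": 0, "jaw": 15}, {"travel": [-0.3, 0, 1], "roll": 0, "jaw": 15}, {"travel": [0, 0, 0], "roll": 0, "jaw": 15}]'

```text
clock: 28.45
tool_pos: [0.4706, -0.2483, 0.1505]
orientation: [-180.0, -0.0, -169.0]
force: [-0.5, 0.2, 0.5]
opening: 0.0219
gripper_force: 30.0
```

```bash
python3 st.py
```

```text
at [ 0.4706 -0.2483  0.1505] yaw -169.03 t 28.45 F [-0.5  0.2  0.5] open 21.9 grip 29.99730348587036
travel mm [-1.1  0.   3.7] roll -0.08
meanF [-4.8000e-01 -3.0000e-01  3.0000e-01  4.7057e+02 -2.4835e+02  1.5063e+02] sd [0.6  0.52 0.37 0.01 0.01 0.03]
```

The rise of 1.3 N means the plunger is about 1.4 mm in, which matches the geometry. I'll advance 3.6 mm more.

Emit:
apply_moves --targets '[{"travel": [-0.3, 0, 1.2], "roll": 0, "jaw": 15}, {"travel": [-0.3, 0, 1.2], "roll": 0, "jaw": 15}, {"travel": [-0.4, 0, 1.1], "roll": 0, "jaw": 15}, {"travel": [0, 0, 0], "roll": 0, "jaw": 15}, {"travel": [0, 0, 0], "roll": 0, "jaw": 15}]'

```text
clock: 29.35
tool_pos: [0.4715, -0.2481, 0.1471]
orientation: [-180.0, -0.0, -169.0]
force: [-1.0, -0.5, 1.1]
opening: 0.022
gripper_force: 30.0
```

```bash
python3 st.py
```

```text
at [ 0.4715 -0.2481  0.1471] yaw -169.03 t 29.35 F [-1.  -0.5  1.1] open 22.0 grip 29.99773621559143
travel mm [-0.2 -0.   0.3] roll -0.08
meanF [  -0.77   -0.79    1.26  471.5  -248.14  147.1 ] sd [0.58 0.44 0.53 0.01 0.01 0.01]
```

Force is now up about 2.3 N, which is half-way on the spring, and everything is still. I'll hand in.

```bash
python3 -c "
from plant import ctrl
print(ctrl.close_job())"
```

```text
the job is handed in; nothing more can be done
None
```

The job is handed in, with no verdict shown: the model sits flat against the lip (heel within about 1 mm of centre by silhouette fit), and the probe is held on the ring at about 2.3 N, roughly half-way in and, by geometry, within about 1° of square.

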